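# Unlock the key drop box and post the waiting keycard

## Robot

A 7-joint arm with a two-finger parallel gripper is mounted at the origin on the work surface. World frame = base frame: x ahead of the robot, y to its left, z up, the work surface at z = 0. Lengths are in m, angles in rad, forces in N, time in s.
With the tool pointing down it reaches from about 0.4 to 0.9 m from the base axis. Payload 5.6 kg.
Tool frame: the origin (TCP) lies midway between the tips of the shut fingers; the grasp point (between the pads) lies 19 mm behind it; z points along the fingers, y is the direction in which the jaws open and shut (so a half turn about z gives the same grasp; the last joint's range is limited). The gripper opens to 92 mm and grips with 3 to 60 N. Pads are 20 mm wide; open, the fingers measure 128 mm over their backs; the gripper's body (75 mm by 189 mm) begins 69 mm behind the grasp point.
Start: joints at [-1.173, 0.468, -0.012, 1.603, 0.006, 1.071, -0.056], TCP at [0.277, 0.588, 0.215] pointing down, gripper open.
Joint ranges: [-2.53, 2.53], [-0.31, 2.02], [-1.57, 1.55], [0.28, 2.44], [-1.29, 4.43], [0.15, 1.84], [-2.92, 2.92]. Speed limits (rad/s): [2.57, 2.57, 3.14, 3.14, 3.14, 3.14, 3.14].

## Interface

Orientations are given as a unit quaternion [x, y, z, w].
In Python, from station import robot gives the robot as it stands.
- The arm moves only by the tool drive_tool, never from a script. Its argument "commands" is a list of rows, each a list of 7 numbers: the turn, a rotation vector about the tool's x, y, z in rad, then the shift along the tool's x, y, z in units of 40 mm (1.0 is 40 mm), then the opening, from 0 (shut) to 1 (fully open). A call has 1 to 20 rows; each row shifts and turns the commanded pose from where the row before left it, along the tool's axes as they then stand; what a row does not reach is not made up. A row lasts 1/10 s, in which the tool goes at most 50 mm and 8.59 degrees, less where a joint would pass 70% of its speed; a pose out of reach is approached as far as the arm can. A call is refused whole if a number of a shift passes 1 or a number of a turn 0.15, either way. A call with a gripper value outside its range is refused whole. The fingers move at their own pace and stop on an object; the grip force is fixed at half the most. Time passes only in rows, so rows that do not move let the fingers close. It gives the time, the measured TCP pose, the force and the opening at its end, in the units of the state.
- robot.observe(): the state, without advancing time (a new reading comes with each control period).
- robot.get_image(name): name is "side" or "top" or "wrist"; returns (picture, depth): 384x512x3 uint8, blue, green, red; 384x512 float32, m along the optical axis (not along the pixel's ray), 0 where there is no reading.
- robot.camera_model(name): a dict with "camera_matrix" (3x3 intrinsics, pixels), "k1" (the pictures are not rectified: a ray, as slopes to the right and down, at radius r is drawn at 1 + k1 r^2 times it, then the intrinsics apply), "pose" (4x4, takes a point from camera to world coordinates). Camera axes: x right, y down, z forward; pixel columns grow to the right and rows downward; lengths in m; the calibration is good to about 2 mm. A picture is of the moment at which its call begins: read the wrist's pose just before it. camera_model takes no time and is no camera call; for the wrist camera it gives the pose at the moment of the call.
- robot.job_done(): hands the job in, once; it reports no verdict.
Trained networks look in the newest picture that a camera, given by its name, has taken for a name from the list of things; names that differ only in an ending like _2 or _b are one class to them, and where a whole thing is asked for, a point or a joint stands for the part that bears it (a point fixed in the world has none). Each returns a list of dicts, best first, with "conf" (0 to 1); they miss things now and then, are a little off and sometimes report something else, mostly with a low value. They report only what shows in the picture. A call takes as long as a camera call. They do not tell look-alikes from the thing itself.
- robot.recognise(camera, label): "xyz" ([x, y, z] in m, in the coordinates of the camera as it stood for that picture, good to about 4 mm: the middle of the surface that is visible of it).
- robot.outline_of(camera, label): "pixels" (384x512 bool, what is visible of it).
The state is a dict: "time_s": time; "qpos": joint angles; "dq": joint speeds; "joint_efforts": joint torques, N m; "ee_pos": TCP position; "ee_rot": TCP orientation; "contact_force": force on the tool from outside, world axes, zero at the start; "ft_torque": the same for the moment, N m; "opening": finger opening in m.
Only numpy, scipy, OpenCV 4.12 (cv2) and the standard library are available. Lean on these libraries where they do the work, as an engineer would, in place of code of your own. Each camera call takes 0.05 s, during which the arm holds its last target.

## Task

With the fingertips, flip the toggle lever on the key drop box past its centre, away from the chute, so that it snaps over and its shutter opens; then push the keycard that waits on the brass chute down the slope until it drops into the box. Only push the card, never lift it; leave the lever snapped over, and leave the other things on the counter where they are.

Things in the scene. Friction and masses are not known exactly. Their poses are not given: they have to be found in the camera images.
- dropbox: steel key drop box, fixed. Origin on the counter right below the chute's lower lip, midway across; x horizontal, from the chute's high end towards the box's back; y left across it; z up. Box x -55 to 110 mm, y -65 to 65 mm. Grey lever block on its left: x -20 to 80, y 65 to 115 mm, top at z = 80 mm. Shutter housing behind the mouth: x 50 to 110 mm, up to z = 120 mm
- mouth (a point): centre of the box's mouth, a hole in its top, level with the chute's lower lip (z = 95 mm): 50 mm along the box's x, starting at the lip, and 98 mm wide, between steel cheeks up to z = 108 mm; the hollow below is 85 mm deep. A flat steel shutter just under it closes it, and the lever draws this back into the housing (50 mm) as it swings; axes as the box's
- chute: slanted brass chute fixed to the box, 150 mm long, 94 mm wide between rails 10 mm high, sloping 0.21 rad (12 degrees) down to the mouth; its high end faces the robot. Origin on the floor's surface at the lower lip, midway across, 95 mm above the counter; x down the slope, y left, z square to the floor; the floor covers x -150 to 0 mm
- lever (a joint): toggle lever's angle in rad: 0 = leaning 0.5 rad towards the chute's high end (-x of the box; shutter shut), 0.5 = upright, dead centre, 1.0 = leaning 0.5 rad towards the box's back (+x; shutter open). A spring holds it at either end and snaps it on once past centre; tipping it takes about 4 N at the ball, more lower down
- lever_tip (a point): centre of the black ball, 18 mm across, at the end of the lever, a 10 mm steel rod; it lies 60 mm from the pivot and moves with the lever
- lever_pivot (a point): the lever's pivot, x = 30, y = 90, z = 90 mm from the box's origin, between two small ears that reach z = 96 mm; fixed; axes as the box's, the lever swings about y
- keycard_centre (a point): centre of the hard-cased blue plastic keycard lying loose on the chute, 54 mm along the slope, 86 mm across, 8 mm thick, about 40 g; axes about as the chute's: x down the slope, z out of its upper face. Friction keeps it on the slope: it moves only while pushed, and tips into the open mouth once its middle has passed the lip
- spare_keycard: a second, identical keycard case lying flat on the counter left of the lever block; origin at the centre of its underside; leave it alone
- bell: chrome tap bell, 84 mm across, 61 mm tall, to the right of the chute; origin at the centre of its underside; leave it alone
- candle_holder: round amber glass candle holder, 72 mm across, 68 mm tall, on the counter left of the chute; origin at the centre of its underside; leave it alone
- stamp_tin: flat black stamp pad tin, 112 x 72 x 19 mm, to the right of the box; origin at the centre of its underside; leave it alone
- wood_stamp: wooden hand stamp standing upright, foot 30 x 50 mm, 74 mm tall, at the far right; origin at the centre of its underside; leave it alone
- pen_pot: dark steel pen pot, 68 mm across, 90 mm tall, with three pens standing up to 139 mm, behind the box on its left; origin at the centre of its underside; leave it alone
- keycard: the same keycard; origin at the centre of its underside, axes as for its centre
There are look-alikes about, which are no part of the job. What is shaped like the keycard but black or turquoise is not meant.

How it is judged:
On the way, in this order (a step that is already met when the one before it is completed fails the run):
1. the lever has snapped over to its other end, the card still on the chute (value of joint lever above 0.9 rad and z of keycard_centre in the frame of chute above -0.004 m), for 0.2 s.
2. the keycard has dropped into the box (z of keycard_centre in the frame of dropbox between 0 and 0.065 m and x of keycard_centre in the frame of dropbox between -0.055 and 0.11 m and y of keycard_centre in the frame of dropbox between -0.065 and 0.065 m), for 0.2 s.
At the end, for the whole second after the job is handed in: The lever rests at its far end (joint above 0.9 rad) and the keycard lies still inside the box, its centre between the walls and less than 65 mm above the counter (all of step 2 and value of joint lever above 0.9 rad and linear speed of keycard below 0.03 m/s and angular speed of keycard below 0.5 rad/s); the robot touches nothing.
It fails at once if the keycard is lifted off the chute (its centre more than 25 mm above the chute's floor) (z of keycard_centre in the frame of chute above 0.025 m).
It fails at once if the keycard leaves the chute sideways or backwards (y of keycard_centre in the frame of chute above 0.06 m or y of keycard_centre in the frame of chute below -0.06 m or x of keycard_centre in the frame of chute below -0.16 m).
It fails at once if another thing on the counter is shifted by more than 20 mm or knocked over (distance of any of spare_keycard, bell, candle_holder, stamp_tin, wood_stamp, pen_pot from where it was at the start of the episode above 0.02 m or angle between any of spare_keycard, bell, candle_holder, stamp_tin, wood_stamp, pen_pot's own z axis and vertical above 0.4 rad).
It also fails if it takes over 45 s, if anything falls off the work surface, if the arm or the gripper's body presses on something with over 40 N, if the wrist force passes 120 N, or if a joint passes its speed limit or range.

## Working session

There is one attempt and no reset: what is moved stays moved. The work goes in short steps, Python scripts to look and compute and a tool call to move; the robot and the scene stay as the last step left them, time stands still between calls to the robot, and variables do not carry over. Pictures are saved under pics/ and viewed, and the job is handed in when it is done.

Besides the shell and the picture viewer there is one more tool, called after "Emit:" as a command line: name --pt "numbers of a row" for each row, then --argument value for the rest. drive_tool: Moves the arm, as the interface text tells. Its arguments: {"type":"object","properties":{"commands":{"type":"array","items":{"type":"array","items":{"type":"number"}}}},"required":["commands"]}

```bash
ls; mkdir -p pics; python3 - <<'E'
from station import robot
import cv2,numpy as np
o=robot.observe();print(o['time_s'],o['ee_pos'],o['ee_rot'],o['opening'])
for n in ['side','top','wrist']:
    im,d=robot.get_image(n);cv2.imwrite(f'pics/a_{n}.png',im);np.savez(f'pics/a_{n}.npz',im=im,d=d)
    m=robot.camera_model(n);print(n,m)
E
```

```text
pics
0.0 [0.27716528 0.58730664 0.21363869] [ 2.18656999e-01  9.75801398e-01 -8.56769533e-04 -1.17770099e-04] 0.09219113164639763
side {'camera_matrix': array([[361.48114774,   0.        , 252.2621963 ],
       [  0.        , 361.48114774, 196.2308859 ],
       [  0.        ,   0.        ,   1.        ]]), 'k1': -0.09627450844444964, 'pose': array([[-0.81144603, -0.32083547,  0.48848741,  0.21968308],
       [-0.58442595,  0.44730095, -0.67702892,  0.50941963],
       [-0.00128599, -0.83485715, -0.55046516,  0.52588087],
       [ 0.        ,  0.        ,  0.        ,  1.        ]])}
top {'camera_matrix': array([[429.06793004,   0.        , 251.1130195 ],
       [  0.        , 429.06793004, 188.60834825],
       [  0.        ,   0.        ,   1.        ]]), 'k1': -0.1454169068493856, 'pose': array([[ 1.16481838e-02, -9.78463519e-01,  2.06090905e-01,
         3.98883749e-01],
       [-9.99929116e-01, -1.19064345e-02, -1.28765786e-05,
        -2.22525859e-02],
       [ 2.46640713e-03, -2.06076147e-01, -9.78532850e-01,
         9.99832706e-01],
       [ 0.00000000e+00,  0.00000000e+00,  0.00000000e+00,
         1.00000000e+00]])}
wrist {'camera_matrix': array([[267.02301077,   0.        , 254.96731337],
       [  0.        , 267.02301077, 191.01457448],
       [  0.        ,   0.        ,   1.        ]]), 'k1': -0.010862945146247775, 'pose': array([[ 0.42587832,  0.86948305,  0.25025362,  0.20565312],
       [ 0.90477938, -0.4088395 , -0.11926666,  0.62102047],
       [-0.00138677,  0.2772174 , -0.96080622,  0.38404742],
       [ 0.        ,  0.        ,  0.        ,  1.        ]])}
```

View pics/a_side.png

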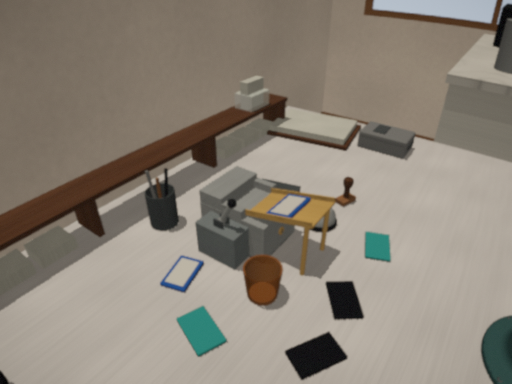

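View pics/a_top.png

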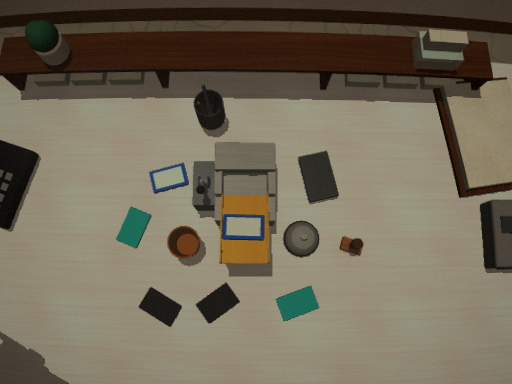

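The side view shows the lever ball at about (232,203) and the card on the brass chute at (290,206). The top view shows the card at (244,228), the chute lip at about (245,196) and the ball at about (205,183).

```bash
cat > h.py <<'E'
import cv2,numpy as np
def cloud(d,m):
    K=m['camera_matrix'];k=m['k1'];T=m['pose']
    h,w=d.shape;u,v=np.meshgrid(np.arange(w),np.arange(h))
    xd=(u-K[0,2])/K[0,0];yd=(v-K[1,2])/K[1,1]
    x,y=xd.copy(),yd.copy()
    for _ in range(20):
        s=1+k*(x*x+y*y);x=xd/s;y=yd/s
    P=np.stack([x*d,y*d,d],-1)
    return P@T[:3,:3].T+T[:3,3]
def project(p,m):
    K=m['camera_matrix'];T=m['pose'];q=(np.atleast_2d(p)-T[:3,3])@T[:3,:3]
    x=q[:,0]/q[:,2];y=q[:,1]/q[:,2];s=1+m['k1']*(x*x+y*y)
    return np.stack([K[0,0]*x*s+K[0,2],K[1,1]*y*s+K[1,2]],-1)
E
python3 - <<'E'
from station import robot
from h import *
for cam in ['top','side']:
    z=np.load(f'pics/a_{cam}.npz');im,d=z['im'],z['d'];m=robot.camera_model(cam);P=cloud(d,m)
    for l in ['chute','dropbox','lever','lever_tip','keycard','keycard_centre','candle_holder','bell','spare_keycard','pen_pot','mouth']:
        try:r=robot.recognise(cam,l)
        except Exception as e: print(l,e);continue
        print(cam,l,[(round(q['conf'],2),np.round(m['pose'][:3,:3]@q['xyz']+m['pose'][:3,3],3).tolist()) for q in r[:3]])
    hsv=cv2.cvtColor(im,cv2.COLOR_BGR2HSV)
    for nm,lo,hi,zl in [('brass',(8,150,80),(25,255,255),(0.09,0.16)),]:
        mk=(cv2.inRange(hsv,lo,hi)>0)&(P[...,2]>zl[0])&(P[...,2]<zl[1])&(np.abs(P[...,1])<.06+.03)
        n,lab,st,_=cv2.connectedComponentsWithStats(mk.astype(np.uint8));i=1+np.argmax(st[1:,4]);q=P[lab==i]
        c=q.mean(0);U,S,V=np.linalg.svd(q-c,full_matrices=False);nn=V[2]*np.sign(V[2,2])
        print(nm,len(q),c,'normal',nn,'tilt',np.arccos(nn[2]),'az',np.degrees(np.arctan2(nn[1],nn[0])))
        print('rect',cv2.minAreaRect(q[:,:2].astype(np.float32)),cv2.boxPoints(cv2.minAreaRect(q[:,:2].astype(np.float32))))
    mk=(cv2.inRange(hsv,(105,120,40),(130,255,255))>0)&(P[...,2]>.1)&(P[...,2]<.16)&(np.abs(P[...,1])<.09)
    q=P[mk];print('card',len(q),q.mean(0),cv2.minAreaRect(q[:,:2].astype(np.float32)))
E
```

```text
top chute [(0.7, [0.479, -0.009, 0.118])]
top dropbox [(0.82, [0.621, 0.016, 0.092])]
top lever [(0.48, [0.587, 0.077, 0.145])]
top lever_tip [(0.61, [0.588, 0.078, 0.145])]
top keycard [(0.97, [0.349, 0.05, 0.008]), (0.86, [0.51, 0.252, 0.01]), (0.57, [0.505, -0.009, 0.12])]
top keycard_centre [(0.85, [0.344, -0.131, 0.008]), (0.83, [0.51, 0.257, 0.012]), (0.73, [0.506, -0.007, 0.12])]
top candle_holder [(0.76, [0.48, 0.132, 0.02])]
top bell [(0.72, [0.486, -0.138, 0.033])]
top spare_keycard [(0.84, [0.633, 0.177, 0.008])]
top pen_pot []
top mouth [(0.82, [0.617, 0.014, 0.094])]
brass 2226 [ 0.49809234 -0.01040962  0.1124311 ] normal [ 0.20639365 -0.00483679  0.97845708] tilt 0.20794572782131268 az -1.3424686943182638
rect ((0.5025186538696289, -0.008477982133626938), (0.14656919240951538, 0.10088812559843063), 0.4775937795639038) [[ 0.42881614  0.04135346]
 [ 0.42965704 -0.05953115]
 [ 0.57622117 -0.05830943]
 [ 0.57538027  0.04257519]]
card 337 [ 0.50078853 -0.00851624  0.11919128] ((0.5037816762924194, -0.006270352751016617), (0.051333021372556686, 0.08323173969984055), 0.4405706
[... 599 characters left out ...]
 [0.631, 0.178, 0.01])]
side spare_keycard [(0.67, [0.631, 0.18, 0.009]), (0.57, [0.463, -0.125, 0.019])]
side pen_pot [(0.71, [0.772, 0.093, 0.069])]
side mouth [(0.86, [0.587, 0.054, 0.083])]
brass 240 [0.48725629 0.04003343 0.11795923] normal [ 0.01194982 -0.99980276  0.01586341] tilt 1.5549322551820848 az -89.3152230471466
rect ((0.4999151825904846, 0.03968712314963341), (0.14247384667396545, 0.004763233009725809), 0.6149745583534241) [[0.4286568  0.04130401]
 [0.42870793 0.03654105]
 [0.57117355 0.03807024]
 [0.5711224  0.04283319]]
card 76 [ 0.48126883 -0.00748606  0.12380538] ((0.4871813952922821, 0.00029208511114120483), (0.08853965252637863, 0.040043242275714874), 61.79470443725586)
```

```bash
python3 - <<'E'
import cv2
im=cv2.imread('pics/a_top.png');cv2.imwrite('pics/a_topc.png',cv2.resize(im[125:285,150:350],None,fx=3.8,fy=3.8,interpolation=cv2.INTER_CUBIC)[:600])
im=cv2.imread('pics/a_side.png');cv2.imwrite('pics/a_sidec.png',cv2.resize(im[150:310,150:350],None,fx=3.7,fy=3.7,interpolation=cv2.INTER_CUBIC)[:600])
E
```

```text
(no output)
```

View pics/a_topc.png

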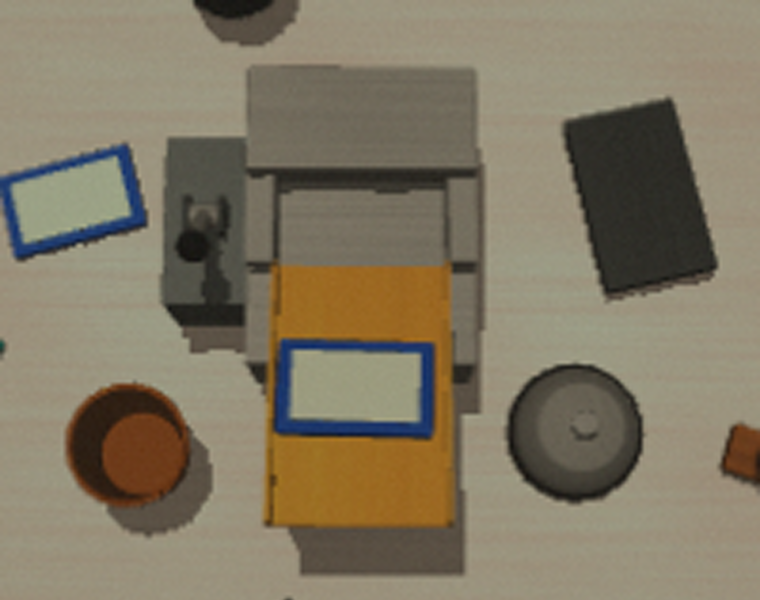

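View pics/a_sidec.png

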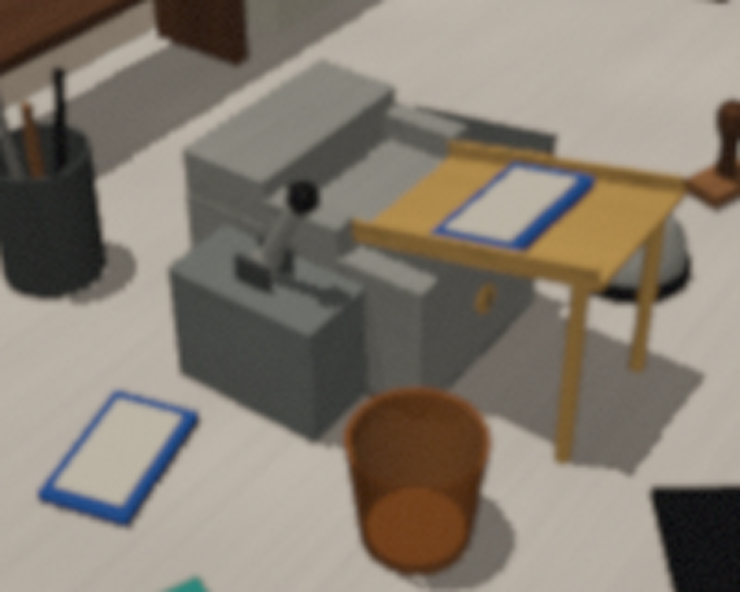

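Chute lip is at about x=0.576, y=-0.008, with a yaw of about 0.5°. That predicts the ball at (0.577, 0.083, 0.143), which agrees with the networks. I'll move the shut fingers to just in front of the ball.

Emit:
drive_tool --pt "0 0 -0.147 0 0 0 0" --pt "0 0 -0.147 0 0 0 0" --pt "0 0 -0.147 0 0 0 0" --pt "0 0 0 -0.47 -0.967 0 0" --pt "0 0 0 -0.47 -0.967 0 0" --pt "0 0 0 -0.47 -0.967 0 0" --pt "0 0 0 -0.47 -0.967 0 0" --pt "0 0 0 -0.47 -0.967 0 0" --pt "0 0 0 -0.47 -0.967 0 0" --pt "0 0 0 -0.47 -0.967 0 0" --pt "0 0 0 -0.47 -0.967 0 0" --pt "0 0 0 -0.47 -0.967 0 0" --pt "0 0 0 -0.47 -0.967 0 0" --pt "0 0 0 -0.47 -0.967 0 0" --pt "0 0 0 -0.47 -0.967 0 0" --pt "0 0 0 -0.47 -0.967 0 0" --pt "0 0 0 0 0 0 0"

```text
time_s: 2.95
ee_pos: [0.5241, 0.0785, 0.215]
ee_rot: [0.005, 1.0, -0.001, 0.001]
contact_force: [-0.7, -0.1, 0.2]
opening: 0.0002
```

```bash
python3 - <<'E'
from station import robot
from h import *
im,d=robot.get_image('wrist');m=robot.camera_model('wrist');cv2.imwrite('pics/b_w.png',im)
o=robot.observe();print(o['time_s'],o['ee_pos'],o['ee_rot'],o['opening'])
for l in ['lever_tip','lever']:
  r=robot.recognise('wrist',l);print(l,[(round(q['conf'],2),np.round(m['pose'][:3,:3]@q['xyz']+m['pose'][:3,3],3).tolist()) for q in r[:3]])
print(project([[.577,.083,.143],[.576,-.008,.095],[.607,.083,.09]],m))
E
```

```text
3.0 [0.522817   0.08191907 0.21471268] [ 2.95639799e-03  9.99995499e-01 -4.01377479e-04  3.16263872e-04] 0.0003997762256962848
lever_tip [(0.18, [0.591, 0.012, 0.091])]
lever []
[[256.36409744 251.41356547]
 [179.21998358 230.84748376]
 [256.25335768 251.96935545]]
```

View pics/b_w.png

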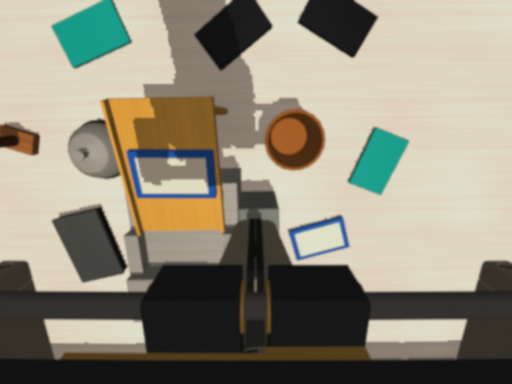

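The ball is hidden behind the fingers in the wrist view (around (256,251)), so they are lined up with it. Next I descend and push +x.

Emit:
drive_tool --pt "0 0 0 0 0.05 0.75 0" --pt "0 0 0 0 0 0.75 0" --pt "0 0 0 0 0 0.75 0" --pt "0 0 0 0 0 0 0" --pt "0 0 0 -0.5 0 0 0" --pt "0 0 0 -0.3 0 0 0" --pt "0 0 0 -0.25 0 0 0" --pt "0 0 0 -0.25 0 0 0" --pt "0 0 0 -0.25 0 0 0" --pt "0 0 0 -0.25 0 0 0" --pt "0 0 0 -0.2 0 0 0" --pt "0 0 0 0 0 0 0"

```text
time_s: 4.3
ee_pos: [0.6033, 0.0869, 0.1247]
ee_rot: [0.0, 1.0, -0.0, 0.001]
contact_force: [0.4, 0.1, -0.7]
opening: 0.0005
```

```bash
python3 - <<'E'
from station import robot
from h import *
im,d=robot.get_image('side');cv2.imwrite('pics/c_s.png',cv2.resize(im[100:300,130:380],None,fx=3,fy=3))
o=robot.observe();print(o['time_s'],o['ee_pos'],o['contact_force'])
E
```

```text
4.35 [0.60240465 0.08684428 0.12452411] [ 0.30278177 -0.45659918 -0.18603964]
```

View pics/c_s.png

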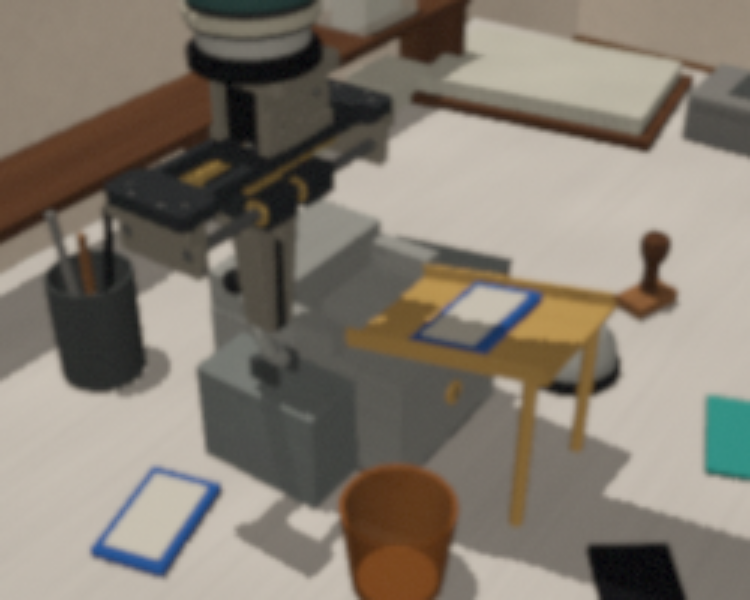

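The ball shows at about (235,280), behind the finger and well away from the chute. The force is near zero, so the lever has snapped. I'll retreat, lift, move behind the card and tilt square to the chute.

Emit:
drive_tool --pt "0 0 0 0.5 0 0 0" --pt "0 0 0 0.8 0 0 0" --pt "0 0 0 0.7 0 0 0" --pt "0 0 0 0 0 -0.75 0" --pt "0 0 0 0 0 -0.75 0" --pt "0 0 0 0 0 -0.75 0.35" --pt "0 0 0 0.47 -0.79 0 0.35" --pt "0 0 0 0.47 -0.79 0 0.35" --pt "0 0 0 0.48 -0.79 0 0.35" --pt "0 0.105 0 0 0 0 0.35" --pt "0 0.105 0 0 0 0 0.35" --pt "0 0 0 0 0 0 0.35" --pt "0 0 0 0 0 0 0.35"

```text
time_s: 5.65
ee_pos: [0.4648, -0.0078, 0.214]
ee_rot: [-0.0, 0.995, -0.0, -0.105]
contact_force: [0.3, -2.3, -1.3]
opening: 0.0322
```

```bash
python3 - <<'E'
from station import robot
from h import *
from scipy.spatial.transform import Rotation as R
for c in ['side','wrist']:
  im,d=robot.get_image(c);m=robot.camera_model(c);cv2.imwrite(f'pics/d_{c}.png',im if c=='wrist' else cv2.resize(im[100:300,130:380],None,fx=3,fy=3))
  for l in ['lever_tip','keycard','chute']:
    r=robot.recognise(c,l);print(c,l,[(round(q['conf'],2),np.round(m['pose'][:3,:3]@q['xyz']+m['pose'][:3,3],3).tolist()) for q in r[:4]])
  if c=='wrist':
    P=cloud(d,m);hsv=cv2.cvtColor(im,cv2.COLOR_BGR2HSV)
    for nm,lo,hi in [('brass',(8,120,60),(28,255,255)),('card',(105,120,40),(130,255,255))]:
      mk=(cv2.inRange(hsv,lo,hi)>0)&(P[...,2]>.09)&(P[...,2]<.16)&(np.abs(P[...,1])<.09)&(P[...,0]<.6)
      q=P[mk]
      if len(q)>20: print(nm,len(q),q.mean(0),q.min(0),q.max(0),cv2.minAreaRect(q[:,:2].astype(np.float32)))
o=robot.observe();print(o['time_s'],o['ee_pos'],R.from_quat(o['ee_rot']).as_matrix(),o['opening'],o['contact_force'])
E
```

```text
side lever_tip [(0.5, [0.616, 0.086, 0.123])]
side keycard [(0.93, [0.498, -0.005, 0.12]), (0.71, [0.346, -0.126, 0.008]), (0.69, [0.332, 0.184, 0.013]), (0.56, [0.341, 0.055, 0.01])]
side chute [(0.8, [0.479, -0.008, 0.121]), (0.66, [0.599, 0.054, 0.086])]
wrist lever_tip []
wrist keycard [(0.66, [0.506, -0.006, 0.117]), (0.64, [0.514, 0.254, 0.009]), (0.62, [0.342, -0.127, 0.011]), (0.6, [0.341, 0.052, 0.01])]
wrist chute [(0.81, [0.456, -0.008, 0.121])]
brass 5339 [ 0.47153665 -0.00885808  0.11800493] [ 0.42960521 -0.05890735  0.09704044] [0.55933731 0.03985713 0.13715224] ((0.49438098073005676, -0.009006407111883163), (0.1297764629125595, 0.09850354492664337), 0.6281605362892151)
card 388 [ 0.49495037 -0.00769252  0.12027056] [ 0.47860707 -0.03696576  0.11136247] [0.52974522 0.02093738 0.12613049] ((0.5036091208457947, -0.0072755757719278336), (0.057933758944272995, 0.05096001923084259), 88.29825592041016)
6.05 [ 0.46485835 -0.0076843   0.21488096] [[-9.78196082e-01 -3.03745018e-04 -2.07683252e-01]
 [-3.38054050e-04  9.99999934e-01  1.29707859e-04]
 [ 2.07683199e-01  1.97087884e-04 -9.78196120e-01]] 0.032413907446985905 [ 0.33845891  0.63492904 -0.35955196]
```

View pics/d_side.png

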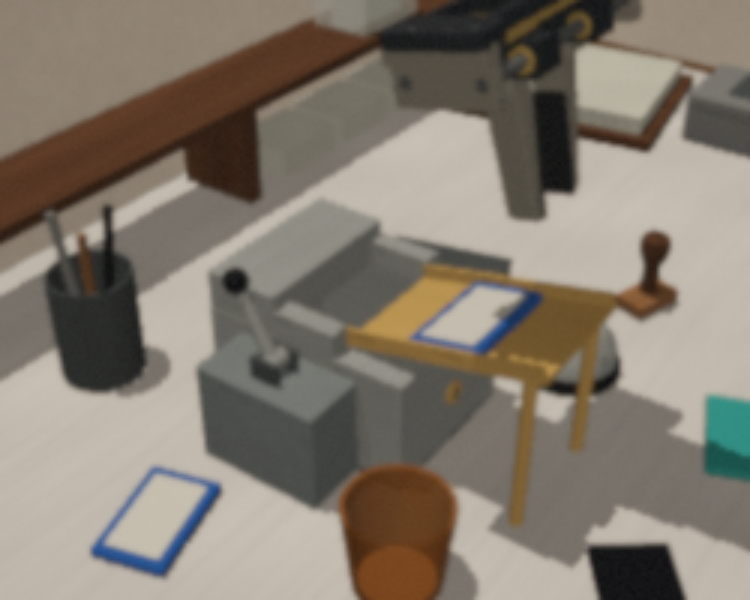

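View pics/d_wrist.png

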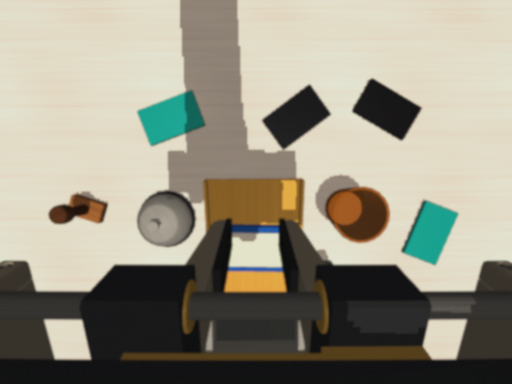

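The lever now leans to the back, with the ball at (235,280), and the mouth is open and dark at about (360,295). The card is still on the chute, its trailing edge at x≈0.479. I'll descend behind it.

Emit:
drive_tool --pt "0 0 0 0 -0.02 0.8 0.35" --pt "0 0 0 0 0 0.8 0.35" --pt "0 0 0 0 0 0.45 0.35" --pt "0 0 0 0 0 0.2 0.35" --pt "0 0 0 0 0 0 0.35"

```text
time_s: 6.55
ee_pos: [0.4458, -0.0086, 0.1261]
ee_rot: [-0.0, 0.994, -0.0, -0.106]
contact_force: [0.7, -0.4, -0.3]
opening: 0.0322
```

```bash
python3 - <<'E'
from station import robot
from h import *
for c in ['side']:
  im,d=robot.get_image(c);cv2.imwrite(f'pics/e_{c}.png',cv2.resize(im[100:300,180:430],None,fx=3,fy=3))
o=robot.observe();print(o['time_s'],o['ee_pos'],o['contact_force'])
E
```

```text
6.6 [ 0.44661233 -0.00856989  0.12686371] [ 0.03274632 -0.5240345  -1.10234062]
```

View pics/e_side.png

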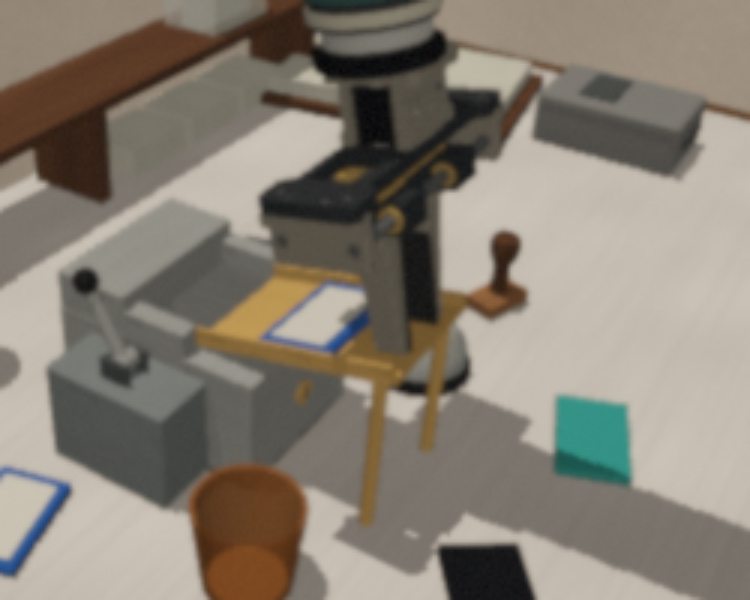

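The fingers are just above the floor behind the card (fingertip around (395,345)). I'll push down-slope.

Emit:
drive_tool --pt "0 0 0 -0.25 0 0.02 0.35" --pt "0 0 0 -0.2 0 0 0.35" --pt "0 0 0 -0.2 0 0 0.35" --pt "0 0 0 -0.2 0 0 0.35" --pt "0 0 0 -0.2 0 0 0.35" --pt "0 0 0 -0.2 0 0 0.35" --pt "0 0 0 -0.2 0 0 0.35" --pt "0 0 0 -0.2 0 0 0.35" --pt "0 0 0 0 0 0 0.35"

```text
time_s: 7.5
ee_pos: [0.5116, -0.0086, 0.1117]
ee_rot: [-0.0, 0.995, -0.0, -0.105]
contact_force: [-0.3, -0.2, -0.3]
opening: 0.0321
```

```bash
python3 - <<'E'
from station import robot
from h import *
for c in ['side']:
  im,d=robot.get_image(c);cv2.imwrite(f'pics/f_{c}.png',cv2.resize(im[100:300,180:430],None,fx=3,fy=3))
o=robot.observe();print(o['time_s'],o['ee_pos'],o['contact_force'])
E
```

```text
7.55 [ 0.51096435 -0.00861051  0.11177222] [ 0.20691212  0.41358009 -0.00242731]
```

View pics/f_side.png

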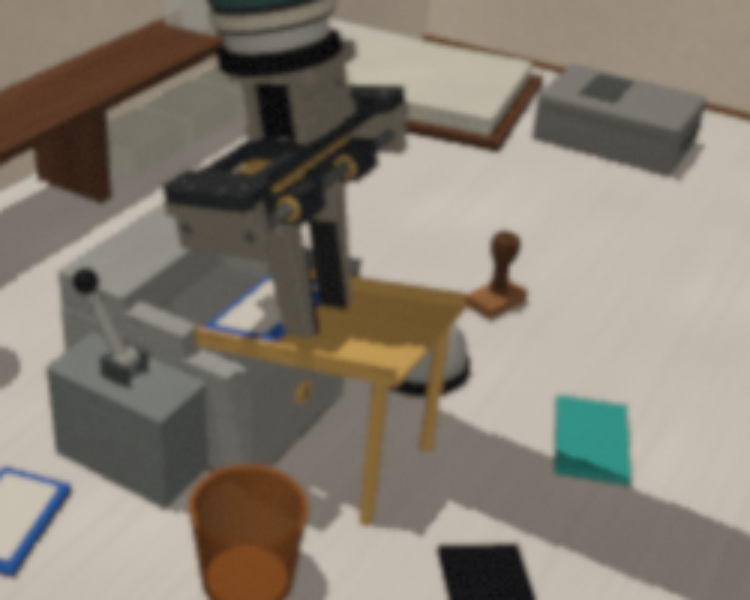

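The card is ahead of the fingers at about (245,310), with its front over the lip. I'll keep pushing.

Emit:
drive_tool --pt "0 0 0 -0.2 0 0 0.35" --pt "0 0 0 -0.2 0 0 0.35" --pt "0 0 0 -0.2 0 0 0.35" --pt "0 0 0 -0.2 0 0 0.35" --pt "0 0 0 -0.2 0 0 0.35" --pt "0 0 0 -0.2 0 0 0.35" --pt "0 0 0 0 0 0 0.35" --pt "0 0 0 0 0 0 0.35"

```text
time_s: 8.35
ee_pos: [0.5575, -0.0086, 0.1018]
ee_rot: [-0.0, 0.994, -0.0, -0.105]
contact_force: [-0.3, 0.2, 0.7]
opening: 0.0322
```

```bash
python3 - <<'E'
from station import robot
from h import *
for c in ['side']:
  im,d=robot.get_image(c);cv2.imwrite(f'pics/g_{c}.png',cv2.resize(im[100:300,180:430],None,fx=3,fy=3))
o=robot.observe();print(o['time_s'],o['ee_pos'],o['contact_force'])
E
```

```text
8.4 [ 0.55739839 -0.00858949  0.10194457] [ 0.20982069 -0.55372853 -0.19356026]
```

View pics/g_side.png

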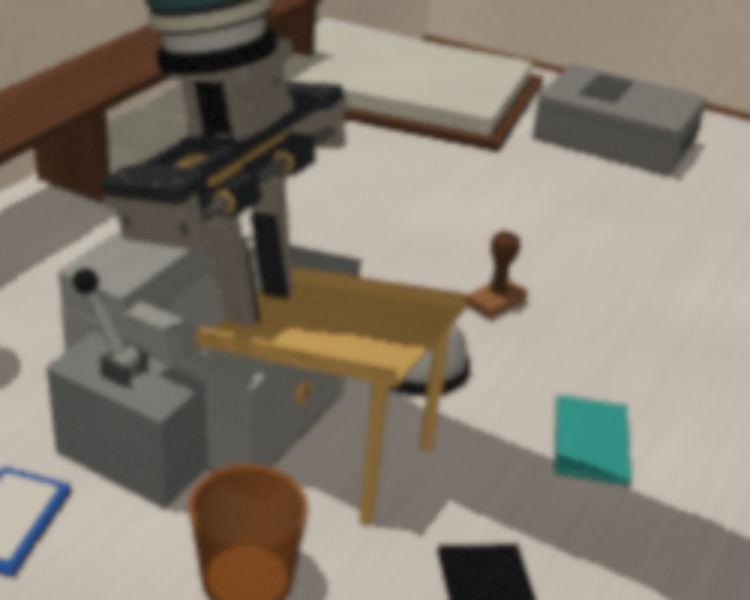

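The card is no longer visible on the chute. I'll lift out and back off to look into the mouth.

Emit:
drive_tool --pt "0 0 0 0.2 0 -0.2 0.35" --pt "0 0 0 0 0 -0.8 0.35" --pt "0 0 0 0 0 -0.9 0.35" --pt "0 0 0 0 0 -0.9 0.35" --pt "0 0 0 0.8 0 -0.5 0.35" --pt "0 0 0 0.9 0 0 0.35" --pt "0 0 0 0.9 0 0 0.35" --pt "0 0 0 0.9 0 0 0.35" --pt "0 0 0 0 0 0 0.35" --pt "0 0 0 0 0 0 0.35"

```text
time_s: 9.4
ee_pos: [0.4402, -0.0085, 0.2631]
ee_rot: [-0.0, 0.995, 0.0, -0.104]
contact_force: [0.2, 0.4, 0.5]
opening: 0.0318
```

```bash
python3 - <<'E'
from station import robot
from h import *
for c in ['side','top']:
  im,d=robot.get_image(c);m=robot.camera_model(c);P=cloud(d,m)
  np.savez(f'pics/h_{c}.npz',im=im,d=d)
  a=im[100:300,130:380] if c=='side' else im[90:290,130:380]
  cv2.imwrite(f'pics/h_{c}.png',cv2.resize(cv2.convertScaleAbs(a,alpha=1.5),None,fx=3,fy=3,interpolation=cv2.INTER_CUBIC))
  for l in ['lever_tip','keycard']:
    r=robot.recognise(c,l);print(c,l,[(round(q['conf'],2),np.round(m['pose'][:3,:3]@q['xyz']+m['pose'][:3,3],3).tolist()) for q in r])
  r=(P[...,0]>.57)&(P[...,0]<.63)&(np.abs(P[...,1]+.008)<.045)&(P[...,2]<.085)
  q=P[r];print(c,len(q),np.percentile(q[:,2],[0,10,25,50,75,90,100]) if len(q) else '')
o=robot.observe();print(o['time_s'],o['ee_pos'],o['contact_force'])
E
```

```text
side lever_tip [(0.57, [0.62, 0.084, 0.122])]
side keycard [(0.88, [0.337, 0.053, 0.009]), (0.69, [0.329, 0.182, 0.012]), (0.67, [0.345, -0.126, 0.012]), (0.58, [0.509, 0.26, 0.006])]
side 0 
top lever_tip []
top keycard [(0.9, [0.511, 0.257, 0.008]), (0.64, [0.473, -0.249, 0.01]), (0.62, [0.333, 0.178, 0.008]), (0.56, [0.348, -0.138, 0.008]), (0.29, [0.632, 0.181, 0.006])]
top 0 
9.7 [ 0.44080876 -0.00858769  0.26154914] [ 0.33329424 -0.38406456  0.59336905]
```

View pics/h_side.png

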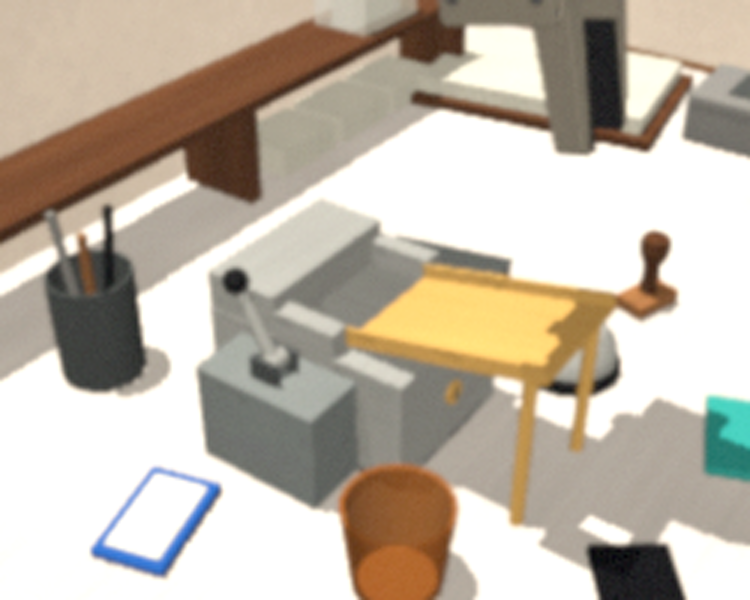

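View pics/h_top.png

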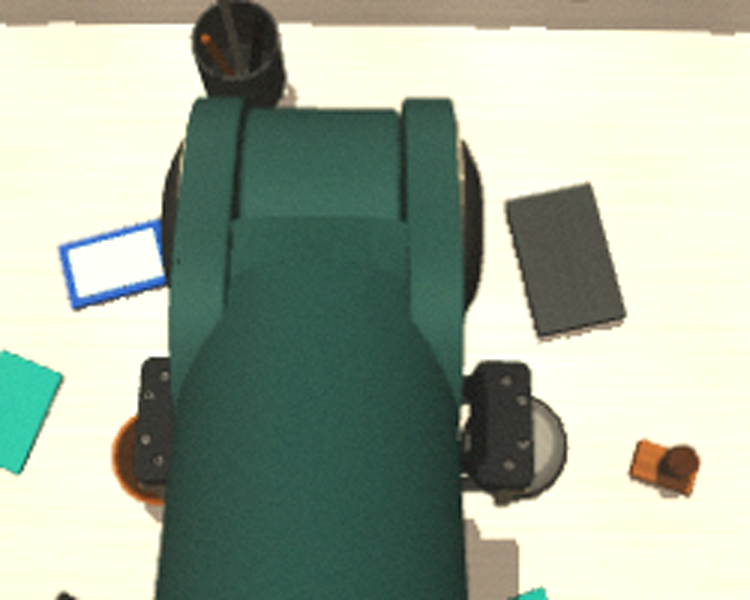

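The chute is empty and the lever is over, but the arm hides the mouth from above. I'll swing aside to check inside.

Emit:
drive_tool --pt "0 0 0 0 0.9 -0.2 0.35" --pt "0 0 0 0 1 -0.2 0.35" --pt "0 0 0 0 1 0 0.35" --pt "0 0 0 0 1 0 0.35" --pt "0 0 0 0 1 0 0.35" --pt "0 0 0 0 1 0 0.35" --pt "0 0 0 0 1 0 0.35" --pt "0 0 0 0 1 0 0.35" --pt "0 0 0 0 1 0 0.35" --pt "0 0 0 0 0 0 0.35" --pt "0 0 0 0 0 0 0.35"

```text
time_s: 10.8
ee_pos: [0.4435, 0.3479, 0.2766]
ee_rot: [-0.001, 0.994, -0.001, -0.105]
contact_force: [0.3, -0.4, 0.3]
opening: 0.0322
```

```bash
python3 - <<'E'
from station import robot
from h import *
for c in ['top']:
  im,d=robot.get_image(c);m=robot.camera_model(c);P=cloud(d,m)
  a=im[125:285,150:350]
  cv2.imwrite(f'pics/i_{c}.png',cv2.resize(cv2.convertScaleAbs(a,alpha=1.8),None,fx=3.7,fy=3.7,interpolation=cv2.INTER_CUBIC))
  for l in ['lever_tip','keycard']:
    r=robot.recognise(c,l);print(c,l,[(round(q['conf'],2),np.round(m['pose'][:3,:3]@q['xyz']+m['pose'][:3,3],3).tolist()) for q in r])
  r=(P[...,0]>.56)&(P[...,0]<.65)&(np.abs(P[...,1]+.008)<.045)&(P[...,2]<.085)
  q=P[r];print(c,len(q),np.percentile(q[:,2],[0,10,25,50,75,90,100]) if len(q) else '')
o=robot.observe();print(o['time_s'],o['ee_pos'],o['contact_force'])
E
```

```text
top lever_tip [(0.6, [0.619, 0.077, 0.124]), (0.39, [0.627, 0.029, 0.109]), (0.15, [0.486, -0.135, 0.037])]
top keycard [(0.85, [0.347, 0.051, 0.012]), (0.77, [0.345, -0.129, 0.006]), (0.74, [0.623, -0.009, 0.013]), (0.67, [0.511, 0.256, 0.005]), (0.64, [0.337, 0.183, 0.006])]
top 829 [0.00023226 0.00871615 0.01036894 0.01178917 0.01302076 0.01419876
 0.01747113]
10.95 [0.4443821  0.34586888 0.27741587] [-0.11605091 -0.2661149   0.60085458]
```

View pics/i_top.png

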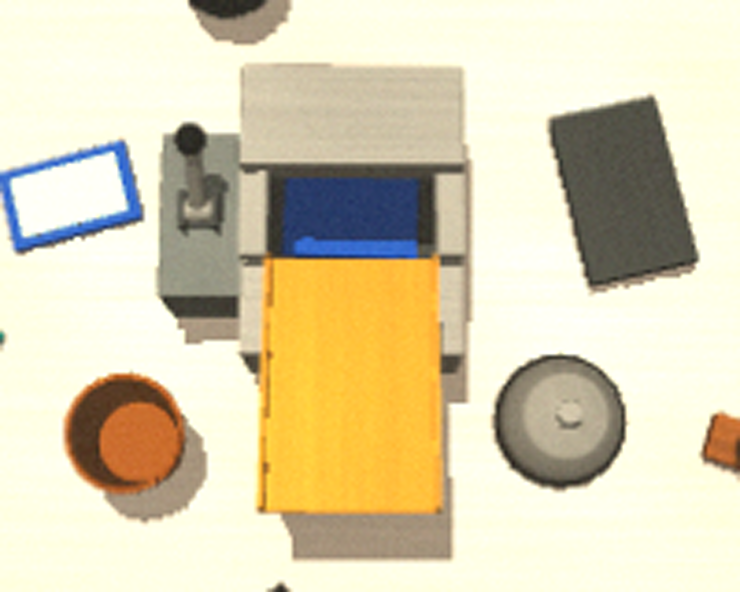

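The card lies flat, upside down, at the bottom of the box (blue at (350,215), z≈0.012). The lever leans to the back with its ball at (190,138), and nothing else has moved. I'm handing in.

```bash
python3 -c "
from station import robot
print(robot.job_done())"
```

```text
the job is handed in; nothing more can be done
None
```

The keycard is in the box and the lever is snapped over. The job was handed in at about 11 s of the 45 s allowed, and the hand-in reported no verdict.

I pushed the lever ball past centre with the shut fingers. Then I set the fingertips down behind the card, square to the slope, and pushed it down the chute until it dropped in. The card was only ever pushed, never gripped or lifted.

**Last checks:**
- **Card:** it lies flat and upside down on the box floor, at about z = 0.012 m in the top camera's depth. The network puts it at (0.623, -0.009).
- **Lever:** the ball is at its far end and the shutter is open. The networks put the ball at about (0.62, 0.08, 0.12). The geometry given would put it about 15 mm further back and 20 mm higher. I trusted the pictures, which show the lever clearly over.
- **Other objects:** the bell, candle holder, spare card and stamp tin look unmoved in the last top picture. The pen pot and wood stamp are only partly in that crop, but they looked unmoved in the side view just before. I did not measure any of their positions against the start.
- **Arm:** it is parked clear to the left, with a force reading under 1 N.

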